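# Put up the glare screen beside the microscope

### The arm

A 6-joint arm with a two-finger parallel gripper is mounted at the origin on the work surface. World frame = base frame: x ahead of the robot, y to its left, z up, the work surface at z = 0. Lengths are in m, angles in rad, forces in N, time in s.
With the tool pointing down it reaches from about 0.375 to 0.9 m from the base axis. Payload 3.1 kg.
Tool frame: the origin (TCP) lies midway between the tips of the shut fingers; the grasp point (between the pads) lies 19 mm behind it; z points along the fingers, y is the line along which they close (so a half turn about z gives the same grasp; the last joint's range is limited). The gripper opens to 85 mm and grips with 20 to 120 N. Pads are 22 mm wide; open, the fingers measure 114 mm over their backs; the gripper's body (76 mm by 85 mm) begins 54 mm behind the grasp point. The pads swing forward as they close: fully open they stand 13 mm farther back than shut.
Start: joints at [0.925, 0.527, 1.433, -0, 1.181, -0.178], TCP at [0.281, 0.558, 0.231] pointing down, gripper open.
Joint ranges: [-3.08, 3.08], [-0.75, 2.2], [0.22, 2.44], [-1.43, 4.57], [0, 2.65], [-2.85, 2.85]. Speed limits (rad/s): [2.79, 2.79, 3.14, 3.14, 3.14, 3.14].

### API

Orientations are given as a unit quaternion [x, y, z, w].
In Python, from station import manip gives the robot as it stands. The module is installed in compiled form; this text tells all that it offers.
- The arm moves only by the tool apply_moves, never from a script. Its arguments are lists of equal length, an entry for each row: "claw": the gripper's target within -1 to 1 (fully open at 1, half-way at 0, shut at -1); "travel": the shift along the tool's x, y, z scaled (see below), a list of three; "turn": the turn, a rotation vector about the tool's x, y, z scaled (see below), a list of three. In form: {"claw": [claw, ...], "travel": [[dx, dy, dz], ...], "turn": [[rx, ry, rz], ...]}. A call has 1 to 5 rows; each row is the pose to reach, as a shift and turn from the pose commanded when the call began, along the tool's axes at that moment, turning the shorter way round; what a row does not reach only later rows make up. The controller multiplies each number of a shift by 800 mm and each number of a turn by 180 degrees. A row lasts 1/12 s, in which the tool goes at most 41.7 mm and 7.16 degrees, less where a joint would pass 70% of its speed; a pose out of reach is approached as far as the arm can. A call with a number of a shift or a turn outside -1 to 1 is refused whole. A call with a gripper value outside its range is refused whole. The fingers move at their own pace and stop on an object; "newtons" is the grip in N (left out, the last holds). Time passes only in rows, so rows that repeat a pose let the fingers close. It gives the time, the measured TCP pose, the force, the opening and the grip force at its end, in the units of the state.
- manip.sense(): the state, without advancing time (a new reading comes with each control period).
- manip.snapshot(name): name is "side" or "top" or "wrist"; returns a dict with "pixels" (400x640x3 uint8, red, green, blue), "depth" (400x640 float32, m along the optical axis (not along the pixel's ray), 0 where there is no reading), "intrinsics" (3x3 intrinsics, pixels), "R" (3x3) and "t" (3): a world point X has camera coordinates R X + t. Camera axes: x right, y down, z forward; pixel columns grow to the right and rows downward; lengths in m; the calibration is good to about 2 mm. A picture is of the moment at which its call begins.
- manip.sign_off(): hands the job in; it is judged then, once.
The state is a dict: "t": time; "q": joint angles; "qd": joint speeds; "tau": joint torques, N m; "tcp_pos": TCP position; "tool_rot": TCP orientation; "force": force on the tool from outside, world axes, zero at the start; "ft_torque": the same for the moment, N m; "finger_gap": opening from 0.0 (shut) to 1.0 (fully open); "gripper_force": force on a finger pad.
Only numpy, scipy, OpenCV 4.12 (cv2) and the standard library are available. Lean on these libraries where they do the work, as an engineer would, in place of code of your own. Each camera call takes 0.05 s, during which the arm holds its last target. There are 200 camera calls.

### The job

Put up the microscopist's glare screen: while it is still in its rack, push its folding strut out until it meets its stop and lean on it there with about 1 kg of push (10 N; never over 18 N) for a second, to be sure it is home. Then lift the screen out of the rack, strut still fully out, and stand it gently on the rubber mat with its whole foot, strut included, on the mat. Leave the bottle, the mouse and the slide box where they are.

Things in the scene. Friction and masses are not known exactly. Their poses are not given: they have to be found in the camera images.
- screen_center (a point): centre of the glare screen: upright grey panel, 200 mm long (its y), 12 mm thick (its x), 135 mm tall (z), about 0.8 kg with the strut; point half-way up and along. x points out of the strut side (roughly away from the robot). Its top edge is free for a pinch across the 12 mm. It stands loose in the rack, 8 mm above the bench, 1.5 mm play on either face, 2 mm at either end
- screen_hinge (a point): the strut's upright hinge axis, at x = +12 mm, y = +50 mm from the screen's centre, at the centre's height; same axes as the screen. The hinge is stiff (0.22 N m, about 3 N at 75 mm from the axis) and the strut stays where it is left
- strut (a joint): how far the strut has swung, from its hinge block's folded end (0) to its stop (1.40 rad). Folded, it points to the screen's -y; it opens towards the screen's +x (counter-clockwise from above). It starts ajar. The hinge block is set differently on every screen: the strut's true angle from the folded line is this reading give or take 0.3 rad, so where it will meet its stop must be felt
- strut_spot (a point): on the screen, at its lower edge's level: where the strut's free end comes to, within 30 mm, when fully out. The strut is a flat aluminium plate 100 mm long from hinge axis to free edge, 6 mm thick (3 mm either side of the axis line), from the lower edge up to 115 mm above it. To open it, a finger goes down between screen and strut (0.56 to 1.32 rad apart) and pushes its inner face
- foot_left (a point): lower edge of the screen at its +y end
- foot_right (a point): lower edge of the screen at its -y end
- rack: fixed black storage rack: two upright channels 88 mm tall, with a floor 8 mm up, hold the last 22 mm of either end of the screen, open at the top; the 156 mm between them is free. 220 mm long (its y), channels 31 mm deep (x), a tie bar 6 mm high on its -x side. Origin on the bench under the stored screen's centre, same axes as the stored screen
- mat_top (a point): centre of the upper face of the black rubber mat fixed on the bench, 190 mm (x) by 270 mm (y), 4 mm thick
- oil_bottle: small amber immersion-oil bottle, 32 mm across, 75 mm tall, black cap; origin under its centre; a bystander to leave alone
- mouse: black computer mouse, 100 x 58 mm, 32 mm high; origin under its centre; a bystander to leave alone
- slide_box: closed white slide box with a grey lid, 100 x 85 mm, 35 mm high; origin under its centre; a bystander to leave alone
There are look-alikes about, which are no part of the job. There is more than one size of the part that bears screen_center; the job needs the largest.

How it is judged:
On the way, in this order (a step that is already met when the one before it is completed fails the run):
1. the strut is at its stop and leaned on with the fingers at 7 N or more for 0.4 s, the screen still in its rack (value of joint strut above 1.37 rad and contact force between the fingers and strut above 7 N and distance of screen_center from where it was at the start of the episode below 0.015 m), for 0.4 s.
2. the screen is lifted clear of the rack with its strut fully out (height (world z) of screen_center above 0.15 m and value of joint strut above 1.36 rad), for 0.1 s.
At the end, for the whole second after the job is handed in: the screen stands upright (within 0.05 rad) with its lower edge down on the mat (within 4 mm), strut open to 1.36 rad or more, both ends of its lower edge and the spot under the strut's free end inside the mat's outline (value of joint strut above 1.36 rad and angle between screen_center's own z axis and vertical below 0.05 rad and z of screen_center in the frame of mat_top between 0.064 and 0.0715 m and x of foot_left in the frame of mat_top between -0.095 and 0.095 m and y of foot_left in the frame of mat_top between -0.135 and 0.135 m and x of foot_right in the frame of mat_top between -0.095 and 0.095 m and y of foot_right in the frame of mat_top between -0.135 and 0.135 m and x of strut_spot in the frame of mat_top between -0.095 and 0.095 m and y of strut_spot in the frame of mat_top between -0.135 and 0.135 m); the robot touches nothing.
It fails at once if the strut is pushed with over 18 N (contact force between the fingers and strut above 18 N).
It fails at once if the screen is banged or dropped on the mat (60 N) (contact force between screen and mat above 60 N).
It fails at once if the bottle, mouse or slide box is shifted by 15 mm (distance of any of oil_bottle, mouse, slide_box from where it was at the start of the episode above 0.015 m).
It also fails if it takes over 72 s, if anything falls off the work surface, if the arm or the gripper's body presses on something with over 40 N, if the wrist force passes 120 N, or if a joint passes its speed limit or range.

## Working session

There is one attempt and no reset: what is moved stays moved. The work goes in short steps, Python scripts to look and compute and a tool call to move; the robot and the scene stay as the last step left them, time stands still between calls to the robot, and variables do not carry over. Pictures are saved under pics/ and viewed, at most 10 in all, crops included, and the job is handed in when it is done.

Besides the shell and the picture viewer there is one more tool, called by a JSON object that holds its "fn" and its "kwargs", one argument or row to a line. apply_moves: Moves the arm, as the interface text tells. Shifts and turns lie within -1 to 1; 1 stands for 800 mm of shift or 180 degrees of turn. Its arguments: {"type":"object","properties":{"claw":{"type":"array","items":{"type":"number"}},"travel":{"type":"array","items":{"type":"array","items":{"type":"number"}}},"turn":{"type":"array","items":{"type":"array","items":{"type":"number"}}},"newtons":{"type":"number"}},"required":["claw","travel","turn"]}

```bash
mkdir -p pics
cat > h.py <<'E'
import numpy as np, cv2
from station import manip
from scipy.spatial.transform import Rotation as Rn
def snap(n):
    s=manip.snapshot(n); d=s['depth']; K=s['intrinsics']
    v,u=np.mgrid[:400,:640]
    c=np.stack([(u-K[0,2])/K[0,0]*d,(v-K[1,2])/K[1,1]*d,d],-1)
    W=(c-s['t'])@s['R']   # R^T (c-t)
    W[d==0]=np.nan
    return s,W
def save(n,img): cv2.imwrite('pics/'+n,cv2.cvtColor(img,cv2.COLOR_RGB2BGR))
def st():
    s=manip.sense(); print({k:np.round(s[k],4).tolist() for k in ('t','tcp_pos','tool_rot','force','finger_gap','gripper_force','q')}); return s
E
python3 - <<'E'
from h import *
for n in ('top','side'):
    s,W=snap(n); save(n+'0.png',s['pixels']); np.savez(n+'0.npz',W=W,p=s['pixels'])
st()
E
```

```text
{'t': 0.1, 'tcp_pos': [0.2808, 0.5576, 0.2304], 'tool_rot': [0.2313, 0.9729, -0.0009, -0.0004], 'force': [0.1626, -0.2364, 0.7881], 'finger_gap': 1.0012, 'gripper_force': 0.0, 'q': [0.9255, 0.5284, 1.4338, -0.0, 1.1814, -0.1785]}
```

View pics/top0.png

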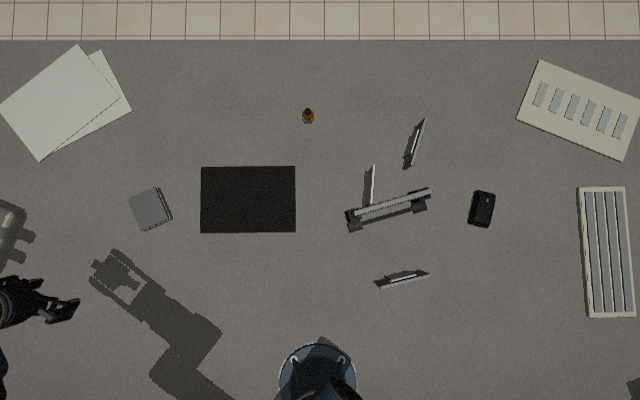

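View pics/side0.png

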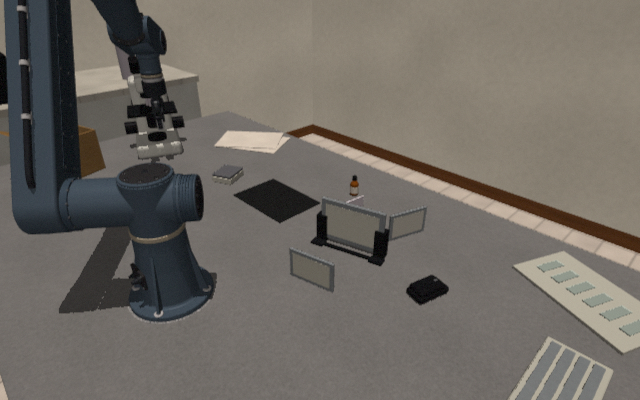

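Top view candidates: screen in the black rack at (390,205), small look-alike screens at (414,143) and (403,278). The racked one is the longest and is the only one in the rack, so it is the one to use. Its strut is at (370,185). The mat is at (248,200), bottle (308,115), mouse (482,208) and slide box (150,208).

```bash
cat > m.py <<'E'
from h import *
z=np.load('top0.npz'); W=z['W']; p=z['p'].astype(int)
save('crop0.png',cv2.resize(z['p'][150:245,330:450],None,fx=6,fy=6,interpolation=cv2.INTER_NEAREST)[:600])
def rect(P,n):
    r=cv2.minAreaRect((P[:,:2]*1000).astype(np.float32)); print(n,len(P),np.round(r,1) if 0 else r,'z',np.round(np.percentile(P[:,2],[5,50,95]),4), 'mean',P.mean(0).round(4))
reg=W[155:240,335:445].reshape(-1,3)
top=reg[(reg[:,2]>.134)&(reg[:,2]<.16)]; rect(top,'screen top')
strut=reg[(reg[:,2]>.112)&(reg[:,2]<.130)]; rect(strut,'strut')
c,d=top[:,:2].mean(0),None
vx,vy,x0,y0=cv2.fitLine((top[:,:2]).astype(np.float32),cv2.DIST_HUBER,0,.001,.001).ravel()
print('top line',vx,vy,x0,y0)
d=np.array([vx,vy]); d*=np.sign(d[1]); n=np.array([d[1],-d[0]])
loc=lambda P:np.stack([(P[:,:2]-[x0,y0])@n,(P[:,:2]-[x0,y0])@d],1)
t=loc(top); print('y ext',t.min(0),t.max(0)); ctr=np.array([x0,y0])+d*(t[:,1].min()+t[:,1].max())/2
print('centre',ctr,'n',n,'yaw',np.arctan2(n[1],n[0]))
L=lambda P:np.stack([(P[:,:2]-ctr)@n,(P[:,:2]-ctr)@d],1)
s=L(strut); s=s[s[:,0]>.02]; print('strut local',s.min(0),s.max(0)); 
l=cv2.fitLine(s.astype(np.float32),cv2.DIST_HUBER,0,.001,.001).ravel(); print('strut line',l,'angle from -y',np.arctan2(abs(l[0]),-l[1]*np.sign(l[0])))
dark=(p.sum(-1)<70)&(W[...,2]<.02); m=np.zeros_like(dark); m[150:245,190:305]=1; rect(W[dark&m],'mat')
for nm,(a,b,c_,e) in dict(box=(180,235,120,180),bottle=(100,130,295,320),mouse=(185,235,460,500),s1=(110,175,395,435),s2=(260,295,365,440)).items():
    R=W[a:b,c_:e].reshape(-1,3); rect(R[R[:,2]>.015],nm)
E
python3 m.py
```

```text
screen top 402 ((485.03228759765625, -183.00283813476562), (12.029352188110352, 199.6328582763672), 16.639982223510742) z [0.1386 0.141  0.1435] mean [ 0.4849 -0.1827  0.141 ]
strut 145 ((483.9794921875, -167.62771606445312), (149.47543334960938, 136.4650421142578), 58.775169372558594) z [0.1144 0.1203 0.1273] mean [ 0.5169 -0.1407  0.1204]
top line 0.28603724 -0.9582185 0.48493788 -0.18269016
y ext [-0.0060155  -0.10014437] [0.00602577 0.09948939]
centre [ 0.48503155 -0.18300397] n [0.9582185  0.28603724] yaw 0.29008868
strut local [0.0202228  0.01313615] [0.10357272 0.04934523]
strut line [ 0.9305329  -0.3662084   0.0619649   0.03071238] angle from -y 1.1958653
mat 1649 ((502.9082946777344, 201.43453979492188), (184.82273864746094, 266.48944091796875), 0.7504152059555054) z [-0.0007  0.0024  0.0054] mean [0.5033 0.2065 0.0024]
box 1178 ((472.16375732421875, 469.0308532714844), (99.23677062988281, 84.90042877197266), 25.42782974243164) z [0.0209 0.0324 0.0357] mean [0.4718 0.466  0.0316]
bottle 139 ((732.6286010742188, 30.42101287841797), (26.860252380371094, 31.023700714111328), 0.5027111172676086) z [0.0203 0.0481 0.0747] mean [0.7296 0.0296 0.0495]
mouse 673 ((475.1828308105469, -454.4229431152344), (53.695194244384766, 97.52656555175781), 76.43301391601562) z [0.0165 0.0288 0.0325] mean [ 0.4733 -0.4523  0.0269]
s1 452 ((650.3997802734375, -260.51446533203125), (15.230493545532227, 134.15151977539062), 71.93082427978516) z [0.0228 0.0742 0.0905] mean [ 0.6464 -0.2587  0.0675]
s2 493 ((288.1401672363281, -221.4698486328125), (16.242895126342773, 133.3734893798828), 14.203169822692871) z [0.0231 0.0748 0.0903] mean [ 0.2884 -0.2194  0.0677]
```

View pics/crop0.png

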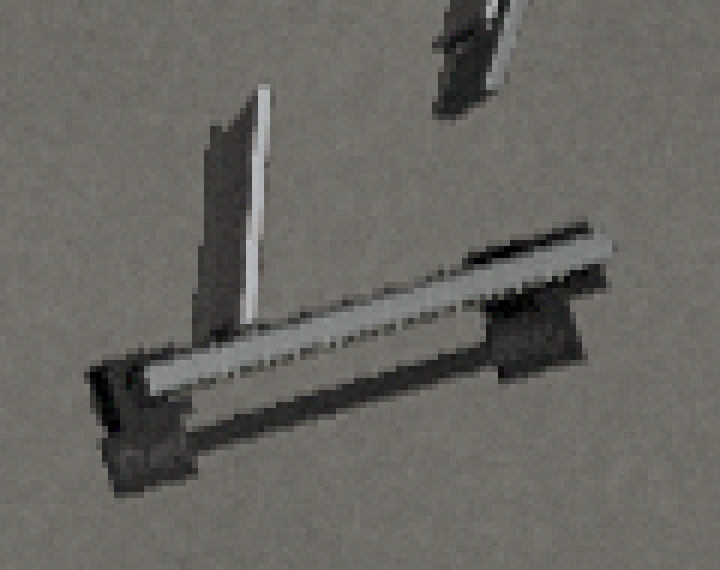

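The crop shows the long grey top edge from (150,375) to (610,245), with the strut standing out at (255,200). Measured length is 200 mm, so this is the right screen. The strut's true angle is about 1.19 rad. I'll approach with shut fingers.

```bash
cat >> h.py <<'E'
C=np.array([.48503,-.18300]); YAW=.2901
def world(lx,ly): c,s=np.cos(YAW),np.sin(YAW); return C+[c*lx-s*ly,s*lx+c*ly]
def cmd(xy,z,yawy):
    """scaled travel/turn from measured pose to TCP xy,z with tool y at world yaw yawy (pointing down)"""
    s=st(); R=Rn.from_quat(s['tool_rot']); y=np.array([np.cos(yawy),np.sin(yawy),0]); zz=np.array([0,0,-1.])
    T=Rn.from_matrix(np.stack([np.cross(y,zz),y,zz],1))
    print('travel',(R.inv().apply(np.r_[xy,z]-s['tcp_pos'])/.8).round(4),'turn',((R.inv()*T).as_rotvec()/np.pi).round(4))
E
python3 -c "
from h import *
print(world(.0706,-.0059)); cmd(world(.0706,-.0059),.23,.07)"
```

```text
[ 0.55436768 -0.16845848]
{'t': 0.1, 'tcp_pos': [0.2808, 0.5576, 0.2304], 'tool_rot': [0.2313, 0.9729, -0.0009, -0.0004], 'force': [0.1626, -0.2364, 0.7881], 'finger_gap': 1.0012, 'gripper_force': 0.0, 'q': [0.9255, 0.5284, 1.4338, -0.0, 1.1814, -0.1785]}
travel [-0.7138 -0.6566  0.0016] turn [-6.000e-04  2.000e-04  3.291e-01]
```

{"fn": "apply_moves", "kwargs": {
  "claw": [-1,-1,-1,-1,-1],
  "travel": [
    [-0.714,-0.657,0],
    [-0.714,-0.657,0],
    [-0.714,-0.657,0],
    [-0.714,-0.657,0],
    [-0.714,-0.657,0]
  ],
  "turn": [
    [0,0,0.329],
    [0,0,0.329],
    [0,0,0.329],
    [0,0,0.329],
    [0,0,0.329]
  ],
  "newtons": 60
}}

```text
t: 0.52
tcp_pos: [0.3545, 0.3613, 0.2309]
tool_rot: [0.521, 0.853, -0.0, -0.0]
force: [1.0, -0.1, 0.5]
finger_gap: 0.301
gripper_force: 0.0
```

```bash
python3 -c "
from h import *
cmd(world(.0706,-.0059),.23,.07)"
```

```text
{'t': 0.5167, 'tcp_pos': [0.3545, 0.3613, 0.2309], 'tool_rot': [0.5214, 0.8533, -0.0004, -0.0001], 'force': [0.9756, -0.1285, 0.5396], 'finger_gap': 0.3011, 'gripper_force': 0.0, 'q': [0.5739, 0.3692, 1.726, -0.0002, 1.0471, 0.1002]}
travel [-0.7033 -0.0798  0.0014] turn [-2.000e-04  1.000e-04  1.285e-01]
```

{"fn": "apply_moves", "kwargs": {
  "claw": [-1,-1,-1,-1,-1],
  "travel": [
    [-0.703,-0.08,0],
    [-0.703,-0.08,0],
    [-0.703,-0.08,0],
    [-0.703,-0.08,0],
    [-0.703,-0.08,0]
  ],
  "turn": [
    [0,0,0.128],
    [0,0,0.128],
    [0,0,0.128],
    [0,0,0.128],
    [0,0,0.128]
  ]
}}

```text
t: 0.93
tcp_pos: [0.4292, 0.1667, 0.2312]
tool_rot: [0.68, 0.733, -0.0, -0.0]
force: [1.5, 0.4, -0.3]
finger_gap: 0.002
gripper_force: 0.0
```

```bash
python3 -c "
from h import *
cmd(world(.0706,-.0059),.23,.07)"
```

```text
{'t': 0.9333, 'tcp_pos': [0.4292, 0.1667, 0.2312], 'tool_rot': [0.6797, 0.7335, -0.0001, -0.0001], 'force': [1.5047, 0.4112, -0.3146], 'finger_gap': 0.0016, 'gripper_force': 0.0, 'q': [0.1269, 0.3074, 1.8308, 0.0, 1.0038, 0.0509]}
travel [-0.4296  0.1243  0.0015] turn [-0.0001 -0.      0.0019]
```

{"fn": "apply_moves", "kwargs": {
  "claw": [-1,-1,-1,-1,-1],
  "travel": [
    [-0.43,0.124,0],
    [-0.43,0.124,0],
    [-0.43,0.124,0],
    [-0.43,0.124,0],
    [-0.43,0.124,0]
  ],
  "turn": [
    [0,0,0.002],
    [0,0,0.002],
    [0,0,0.002],
    [0,0,0.002],
    [0,0,0.002]
  ]
}}

```text
t: 1.35
tcp_pos: [0.5021, -0.0286, 0.2311]
tool_rot: [0.682, 0.731, -0.0, -0.0]
force: [1.3, 0.6, -0.4]
finger_gap: -0.003
gripper_force: 0.0
```

```bash
python3 -c "
from h import *
cmd(world(.0706,-.0059),.23,.07)"
```

```text
{'t': 1.35, 'tcp_pos': [0.5021, -0.0286, 0.2311], 'tool_rot': [0.6819, 0.7315, -0.0001, -0.0003], 'force': [1.3121, 0.6468, -0.4296], 'finger_gap': -0.0025, 'gripper_force': 0.0, 'q': [-0.2795, 0.3646, 1.7337, 0.0002, 1.044, -0.3498]}
travel [-0.179   0.0529  0.0013] turn [-0.0002 -0.0001  0.    ]
```

{"fn": "apply_moves", "kwargs": {
  "claw": [-1,-1,-1,-1,-1],
  "travel": [
    [-0.179,0.053,0],
    [-0.179,0.053,0],
    [-0.179,0.053,0],
    [-0.179,0.053,0],
    [-0.179,0.053,0]
  ],
  "turn": [
    [0,0,0],
    [0,0,0],
    [0,0,0],
    [0,0,0],
    [0,0,0]
  ]
}}

```text
t: 1.77
tcp_pos: [0.5567, -0.1723, 0.231]
tool_rot: [0.684, 0.73, -0.0, 0.002]
force: [0.2, 0.2, 0.7]
finger_gap: -0.004
gripper_force: 0.0
```

```bash
python3 -c "
from h import *
cmd(world(.0706,-.0059),.075,.07)
s,W=snap('wrist'); save('w1.png',s['pixels'])
R=W.reshape(-1,3)
t=R[(R[:,2]>.138)&(R[:,2]<.15)]; print(len(t), cv2.minAreaRect((t[:,:2]*1000).astype(np.float32)))
k=R[(R[:,2]>.117)&(R[:,2]<.129)]; print(len(k), cv2.minAreaRect((k[:,:2]*1000).astype(np.float32)))
"
```

```text
{'t': 1.7667, 'tcp_pos': [0.5567, -0.1723, 0.231], 'tool_rot': [0.6835, 0.7299, -0.0002, 0.0022], 'force': [0.1811, 0.1576, 0.6724], 'finger_gap': -0.0041, 'gripper_force': 0.0, 'q': [-0.491, 0.4693, 1.5443, -0.0017, 1.1238, -0.5559]}
travel [ 0.0057 -0.0031  0.195 ] turn [ 0.0009  0.0011 -0.0014]
3116 ((482.4410400390625, -176.40850830078125), (12.828329086303711, 181.86973571777344), 16.605632781982422)
1731 ((536.6878662109375, -166.36764526367188), (99.89165496826172, 193.04978942871094), 16.771766662597656)
```

View pics/w1.png

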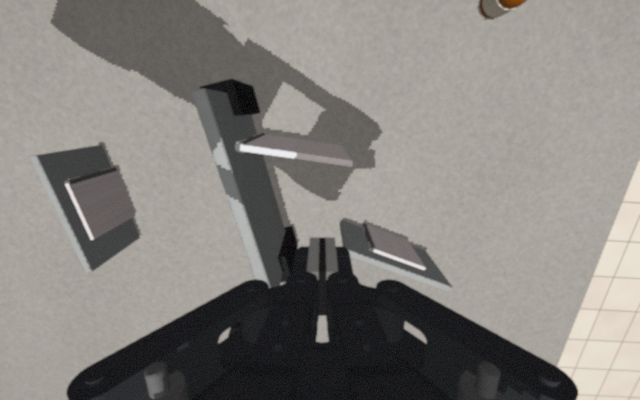

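The wrist view shows the shut fingers at (320,265), in the clear space on the inner side of the strut, whose top runs (240,148)-(350,160). I'll go straight down beside it.

{"fn": "apply_moves", "kwargs": {
  "claw": [-1,-1,-1,-1,-1],
  "travel": [
    [0.004,-0.003,0.05],
    [0.004,-0.003,0.1],
    [0.004,-0.003,0.14],
    [0.004,-0.003,0.17],
    [0.004,-0.003,0.183]
  ],
  "turn": [
    [0,0,0],
    [0,0,0],
    [0,0,0],
    [0,0,0],
    [0,0,0]
  ]
}}

```text
t: 2.23
tcp_pos: [0.5487, -0.1606, 0.0814]
tool_rot: [0.681, 0.732, -0.001, -0.004]
force: [0.1, 0.4, -0.8]
finger_gap: -0.007
gripper_force: 0.0
```

```bash
python3 -c "
from h import *
cmd(world(.0706,-.0059),.085,.07)"
```

```text
{'t': 2.2333, 'tcp_pos': [0.5487, -0.1606, 0.0814], 'tool_rot': [0.6813, 0.732, -0.001, -0.0041], 'force': [0.1159, 0.3786, -0.7577], 'finger_gap': -0.0067, 'gripper_force': 0.0, 'q': [-0.4803, 0.6707, 1.6811, 0.0004, 0.7982, -0.5522]}
travel [-0.0102  0.0063 -0.0046] turn [-0.0022 -0.0015  0.0005]
```

{"fn": "apply_moves", "kwargs": {
  "claw": [-1,-1,-1,-1,-1],
  "travel": [
    [0,0,0],
    [0,0,0],
    [0,0,0],
    [0,0,0],
    [0,0,0]
  ],
  "turn": [
    [0,0,0],
    [0,0,0],
    [0,0,0],
    [0,0,0],
    [0,0,0]
  ]
}}

```text
t: 2.65
tcp_pos: [0.5529, -0.1638, 0.0866]
tool_rot: [0.682, 0.732, 0.0, 0.002]
force: [1.2, 0.0, -0.3]
finger_gap: -0.003
gripper_force: 0.0
```

```bash
python3 -c "
from h import *
cmd(world(.0706,-.0059),.085,.07)"
```

```text
{'t': 2.65, 'tcp_pos': [0.5529, -0.1638, 0.0866], 'tool_rot': [0.6817, 0.7317, 0.0005, 0.0016], 'force': [1.1847, 0.0143, -0.2996], 'finger_gap': -0.0026, 'gripper_force': 0.0, 'q': [-0.4817, 0.6636, 1.6747, 0.0, 0.7999, -0.5524]}
travel [-0.006   0.0014  0.002 ] turn [0.0009 0.0006 0.0002]
```

{"fn": "apply_moves", "kwargs": {
  "claw": [-1,-1,-1,-1],
  "travel": [
    [0.003,0,0],
    [0.006,0,0],
    [0.009,0,0],
    [0.012,0,0]
  ],
  "turn": [
    [0,0,0],
    [0,0,0],
    [0,0,0],
    [0,0,0]
  ]
}}

```text
t: 2.98
tcp_pos: [0.5512, -0.1535, 0.0851]
tool_rot: [0.682, 0.732, 0.0, 0.0]
force: [0.0, -0.7, -0.7]
finger_gap: -0.002
gripper_force: 1.0
```

{"fn": "apply_moves", "kwargs": {
  "claw": [-1,-1,-1],
  "travel": [
    [0.003,0,0],
    [0.005,0,0],
    [0.005,0,0]
  ],
  "turn": [
    [0,0,0],
    [0,0,0],
    [0,0,0]
  ]
}}

```text
t: 3.23
tcp_pos: [0.5515, -0.1501, 0.0851]
tool_rot: [0.682, 0.732, 0.0, 0.001]
force: [0.4, -2.8, -0.1]
finger_gap: -0.0
gripper_force: 1.2
```

{"fn": "apply_moves", "kwargs": {
  "claw": [-1,-1,-1],
  "travel": [
    [0.0025,0,0],
    [0.005,0,0],
    [0.005,0,0]
  ],
  "turn": [
    [0,0,0],
    [0,0,0],
    [0,0,0]
  ]
}}

```text
t: 3.48
tcp_pos: [0.5515, -0.146, 0.0852]
tool_rot: [0.682, 0.732, 0.0, 0.001]
force: [1.1, -1.7, -0.3]
finger_gap: -0.0
gripper_force: 1.4
```

{"fn": "apply_moves", "kwargs": {
  "claw": [-1,-1,-1],
  "travel": [
    [0.0025,0,0],
    [0.005,0,0],
    [0.005,0,0]
  ],
  "turn": [
    [0,0,0],
    [0,0,0],
    [0,0,0]
  ]
}}

```text
t: 3.73
tcp_pos: [0.5509, -0.1417, 0.0852]
tool_rot: [0.682, 0.732, 0.0, 0.001]
force: [3.3, -3.1, 0.9]
finger_gap: -0.001
gripper_force: 1.5
```

{"fn": "apply_moves", "kwargs": {
  "claw": [-1,-1,-1],
  "travel": [
    [0.0025,0,0],
    [0.005,0,0],
    [0.005,0,0]
  ],
  "turn": [
    [0,0,0],
    [0,0,0],
    [0,0,0]
  ]
}}

```text
t: 3.98
tcp_pos: [0.5503, -0.1376, 0.0851]
tool_rot: [0.682, 0.732, 0.0, 0.0]
force: [2.4, -2.9, 1.0]
finger_gap: -0.001
gripper_force: 1.7
```

{"fn": "apply_moves", "kwargs": {
  "claw": [-1,-1,-1],
  "travel": [
    [0.0025,0,0],
    [0.004,0,0],
    [0.004,0,0]
  ],
  "turn": [
    [0,0,0],
    [0,0,0],
    [0,0,0]
  ]
}}

```text
t: 4.23
tcp_pos: [0.5498, -0.1343, 0.085]
tool_rot: [0.682, 0.732, 0.0, -0.0]
force: [2.9, -2.1, 1.8]
finger_gap: 0.001
gripper_force: 1.6
```

{"fn": "apply_moves", "kwargs": {
  "claw": [-1,-1,-1],
  "travel": [
    [0.0025,0,0],
    [0.004,0,0],
    [0.004,0,0]
  ],
  "turn": [
    [0,0,0],
    [0,0,0],
    [0,0,0]
  ]
}}

```text
t: 4.48
tcp_pos: [0.5494, -0.1311, 0.0848]
tool_rot: [0.682, 0.732, -0.0, -0.0]
force: [2.2, -2.8, 1.9]
finger_gap: -0.005
gripper_force: 1.6
```

{"fn": "apply_moves", "kwargs": {
  "claw": [-1,-1,-1],
  "travel": [
    [0.0025,0,0],
    [0.004,0,0],
    [0.004,0,0]
  ],
  "turn": [
    [0,0,0],
    [0,0,0],
    [0,0,0]
  ]
}}

```text
t: 4.73
tcp_pos: [0.5489, -0.1278, 0.0847]
tool_rot: [0.682, 0.732, -0.0, -0.001]
force: [1.2, -2.6, 0.7]
finger_gap: -0.0
gripper_force: 1.5
```

{"fn": "apply_moves", "kwargs": {
  "claw": [-1,-1,-1],
  "travel": [
    [0.0025,0,0],
    [0.004,0,0],
    [0.004,0,0]
  ],
  "turn": [
    [0,0,0],
    [0,0,0],
    [0,0,0]
  ]
}}

```text
t: 4.98
tcp_pos: [0.5483, -0.1256, 0.0847]
tool_rot: [0.681, 0.732, -0.001, -0.0]
force: [0.1, -7.0, 0.7]
finger_gap: -0.003
gripper_force: 3.0
```

```bash
python3 -c "
from h import *
st()
s,W=snap('wrist'); save('w2.png',s['pixels'])"
```

```text
{'t': 4.9833, 'tcp_pos': [0.5483, -0.1256, 0.0847], 'tool_rot': [0.6812, 0.7321, -0.0011, -0.0002], 'force': [0.1366, -6.9676, 0.7359], 'finger_gap': -0.0025, 'gripper_force': 3.005, 'q': [-0.4228, 0.6551, 1.7083, -0.0027, 0.7793, -0.4928]}
```

View pics/w2.png

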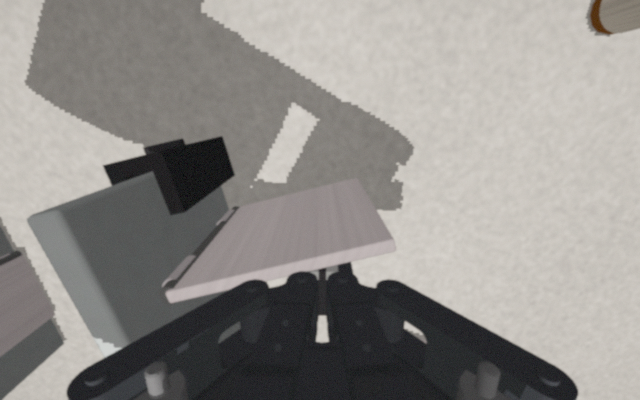

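The fingers are on the inner face of the strut, whose top edge runs (170,292)-(392,243). The force has jumped from 3 to 7 N, so this is the stop. I'll lean in gently.

{"fn": "apply_moves", "kwargs": {
  "claw": [-1,-1,-1],
  "travel": [
    [0.0008,0,0],
    [0.0008,0,0],
    [0.0008,0,0]
  ],
  "turn": [
    [0,0,0],
    [0,0,0],
    [0,0,0]
  ]
}}

```text
t: 5.28
tcp_pos: [0.5482, -0.1253, 0.0847]
tool_rot: [0.681, 0.732, -0.001, -0.0]
force: [-0.0, -6.8, 0.7]
finger_gap: -0.005
gripper_force: 3.3
```

{"fn": "apply_moves", "kwargs": {
  "claw": [-1,-1,-1],
  "travel": [
    [0.0012,0,0],
    [0.0012,0,0],
    [0.0012,0,0]
  ],
  "turn": [
    [0,0,0],
    [0,0,0],
    [0,0,0]
  ]
}}

```text
t: 5.53
tcp_pos: [0.548, -0.1244, 0.0846]
tool_rot: [0.681, 0.732, -0.001, -0.0]
force: [0.0, -6.3, -0.7]
finger_gap: 0.003
gripper_force: 3.3
```

{"fn": "apply_moves", "kwargs": {
  "claw": [-1,-1,-1],
  "travel": [
    [0.0012,0,0],
    [0.0012,0,0],
    [0.0012,0,0]
  ],
  "turn": [
    [0,0,0],
    [0,0,0],
    [0,0,0]
  ]
}}

```text
t: 5.78
tcp_pos: [0.548, -0.1241, 0.0846]
tool_rot: [0.681, 0.732, -0.002, 0.0]
force: [-0.5, -9.9, -0.7]
finger_gap: -0.0
gripper_force: 4.2
```

{"fn": "apply_moves", "kwargs": {
  "claw": [-1,-1,-1],
  "travel": [
    [0.0012,0,0],
    [0.0012,0,0],
    [0.0012,0,0]
  ],
  "turn": [
    [0,0,0],
    [0,0,0],
    [0,0,0]
  ]
}}

```text
t: 6.03
tcp_pos: [0.548, -0.1239, 0.0846]
tool_rot: [0.681, 0.732, -0.002, 0.0]
force: [-2.3, -11.4, -0.9]
finger_gap: 0.005
gripper_force: 5.1
```

{"fn": "apply_moves", "kwargs": {
  "claw": [-1,-1,-1,-1,-1],
  "travel": [
    [0,0,0],
    [0,0,0],
    [0,0,0],
    [0,0,0],
    [0,0,0]
  ],
  "turn": [
    [0,0,0],
    [0,0,0],
    [0,0,0],
    [0,0,0],
    [0,0,0]
  ]
}}

```text
t: 6.45
tcp_pos: [0.548, -0.1238, 0.0846]
tool_rot: [0.681, 0.732, -0.002, 0.0]
force: [-0.2, -11.8, -0.7]
finger_gap: -0.002
gripper_force: 5.1
```

{"fn": "apply_moves", "kwargs": {
  "claw": [-1,-1,-1,-1,-1],
  "travel": [
    [0,0,0],
    [0,0,0],
    [0,0,0],
    [0,0,0],
    [0,0,0]
  ],
  "turn": [
    [0,0,0],
    [0,0,0],
    [0,0,0],
    [0,0,0],
    [0,0,0]
  ]
}}

```text
t: 6.87
tcp_pos: [0.548, -0.1238, 0.0846]
tool_rot: [0.681, 0.732, -0.002, 0.0]
force: [-0.4, -11.4, -1.0]
finger_gap: 0.002
gripper_force: 5.1
```

{"fn": "apply_moves", "kwargs": {
  "claw": [-1,-1,-1,-1,-1],
  "travel": [
    [0,0,0],
    [0,0,0],
    [0,0,0],
    [0,0,0],
    [0,0,0]
  ],
  "turn": [
    [0,0,0],
    [0,0,0],
    [0,0,0],
    [0,0,0],
    [0,0,0]
  ]
}}

```text
t: 7.28
tcp_pos: [0.548, -0.1238, 0.0846]
tool_rot: [0.681, 0.732, -0.002, 0.0]
force: [-1.0, -10.7, -1.2]
finger_gap: -0.001
gripper_force: 5.1
```

Held for over a second at about 11 N. Backing off and going up.

{"fn": "apply_moves", "kwargs": {
  "claw": [-1,-1,-1,-1,-1],
  "travel": [
    [-0.012,0,0],
    [-0.025,0,0],
    [-0.025,0,-0.04],
    [-0.025,0,-0.09],
    [-0.025,0,-0.14]
  ],
  "turn": [
    [0,0,0],
    [0,0,0],
    [0,0,0],
    [0,0,0],
    [0,0,0]
  ]
}}

```text
t: 7.7
tcp_pos: [0.5481, -0.1405, 0.1963]
tool_rot: [0.682, 0.731, -0.001, -0.004]
force: [1.3, -0.4, 0.0]
finger_gap: -0.005
gripper_force: 0.0
```

{"fn": "apply_moves", "kwargs": {
  "claw": [0,0,0,0,0],
  "travel": [
    [-0.05,0,-0.04],
    [-0.1,0,-0.06],
    [-0.1,0,-0.06],
    [-0.1,0,-0.06],
    [-0.1,0,-0.06]
  ],
  "turn": [
    [0,0,-0.03],
    [0,0,-0.07],
    [0,0,-0.07],
    [0,0,-0.07],
    [0,0,-0.07]
  ]
}}

```text
t: 8.12
tcp_pos: [0.5546, -0.2205, 0.2438]
tool_rot: [0.598, 0.801, 0.001, -0.002]
force: [-1.0, -0.1, 0.8]
finger_gap: 0.503
gripper_force: 0.0
```

```bash
sed -i 's/top0.npz/top1.npz/;s/crop0/crop1/' m.py
python3 - <<'E'
from h import *
s,W=snap('top'); np.savez('top1.npz',W=W,p=s['pixels'])
E
python3 m.py | head -9
python3 - <<'E'
from h import *
cmd(world(0,.01),.26,YAW)
E
```

```text
screen top 192 ((469.22918701171875, -131.468017578125), (11.981194496154785, 95.22980499267578), 16.785335540771484) z [0.1378 0.141  0.1438] mean [ 0.469  -0.131   0.1409]
strut 137 ((500.2067565917969, -103.89356994628906), (126.42221069335938, 86.27748107910156), 37.083919525146484) z [0.1138 0.1199 0.1258] mean [ 0.5169 -0.1167  0.1196]
top line 0.28777453 -0.95769817 0.46901065 -0.13095719
y ext [-0.00596744 -0.04817309] [0.00606715 0.04706508]
centre [ 0.46917008 -0.13148776] n [0.95769817 0.28777453] yaw 0.2919023
strut local [ 0.02051174 -0.00387713] [0.11105754 0.00339577]
strut line [ 9.9986678e-01  1.6322825e-02  6.5688357e-02 -1.5890035e-04] angle from -y 1.5871199
mat 73 ((502.1905212402344, 201.72833251953125), (184.93814086914062, 264.7672424316406), 0.9108047485351562) z [-0.0001  0.0023  0.0057] mean [0.4508 0.1364 0.0023]
box 1177 ((472.59173583984375, 468.9486999511719), (100.18814086914062, 85.12232971191406), 25.09029769897461) z [0.0208 0.0325 0.0357] mean [0.4719 0.4661 0.0316]
{'t': 8.1667, 'tcp_pos': [0.5543, -0.2195, 0.2431], 'tool_rot': [0.5978, 0.8016, 0.0004, -0.0029], 'force': [-0.171, -0.325, -0.1399], 'finger_gap': 0.5034, 'gripper_force': 0.0, 'q': [-0.5649, 0.4775, 1.4903, 0.0013, 1.1796, -0.8546]}
travel [ 0.081  -0.07   -0.0205] turn [-0.0009 -0.0016 -0.0003]
```

View pics/crop1.png

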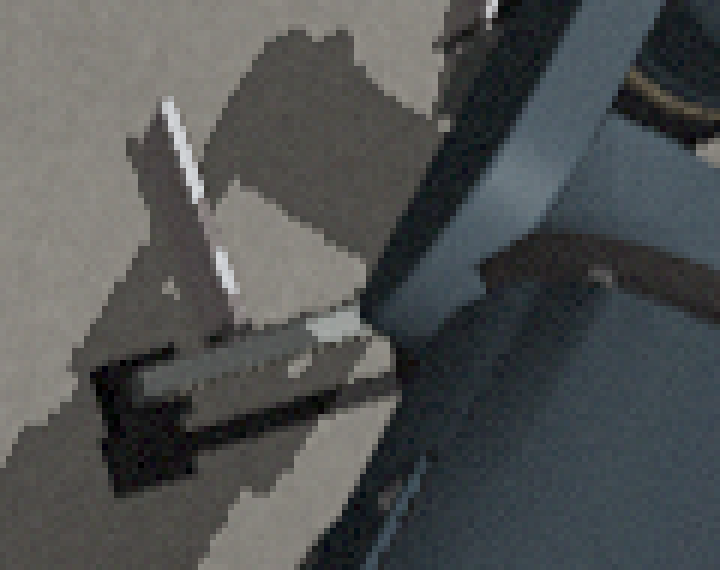

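The strut now stands at about 1.59 rad true ((165,100)-(235,325) in the crop), and the screen is still in the rack, within about 2 mm. I'll move over its top edge.

{"fn": "apply_moves", "kwargs": {
  "claw": [0,0,0,0,0],
  "travel": [
    [0.03,-0.026,0],
    [0.06,-0.052,0],
    [0.081,-0.07,0],
    [0.081,-0.07,0],
    [0.081,-0.07,0]
  ],
  "turn": [
    [0,0,0],
    [0,0,0],
    [0,0,0],
    [0,0,0],
    [0,0,0]
  ]
}}

```text
t: 8.58
tcp_pos: [0.4819, -0.1724, 0.2436]
tool_rot: [0.597, 0.802, 0.0, -0.002]
force: [1.0, -1.0, 0.6]
finger_gap: 0.497
gripper_force: 0.0
```

{"fn": "apply_moves", "kwargs": {
  "claw": [0,0,0,0,0],
  "travel": [
    [0,0,0],
    [0,0,0],
    [0,0,0],
    [0,0,0],
    [0,0,0]
  ],
  "turn": [
    [0,0,0],
    [0,0,0],
    [0,0,0],
    [0,0,0],
    [0,0,0]
  ]
}}

```text
t: 9.0
tcp_pos: [0.4841, -0.1756, 0.2447]
tool_rot: [0.597, 0.802, 0.0, -0.0]
force: [-0.1, 0.8, -0.5]
finger_gap: 0.502
gripper_force: 0.0
```

Run:
```python
from h import *
s,W=snap('wrist'); save('w3.png',s['pixels'])
u=W[(W[...,2]>.136)&(W[...,2]<.15)]; r=cv2.minAreaRect((u[:,:2]*1000).astype(np.float32)); print(len(u),r)
d=np.array([-np.sin(YAW),np.cos(YAW)]); n=np.array([d[1],-d[0]])
t=(u[:,:2]-C); print(np.percentile(t@n,[2,50,98]),(t@d).min(),(t@d).max())
cmd(world(0,.01),.105,YAW)
```

```text
2810 ((483.7588195800781, -183.07833862304688), (11.572875022888184, 199.47222900390625), 16.868526458740234)
[-0.00670093 -0.00092313  0.00467978] -0.09942610561490366 0.10001735495800998
{'t': 9.05, 'tcp_pos': [0.484, -0.1755, 0.2447], 'tool_rot': [0.5974, 0.8019, 0.0, -0.0001], 'force': [0.6746, -0.4194, 0.012], 'finger_gap': 0.5014, 'gripper_force': 0.0, 'q': [-0.5652, 0.3625, 1.69, 0.0, 1.0893, -0.8555]}
travel [ 0.0032 -0.0014  0.1747] turn [-0.     -0.      0.0001]
```

View pics/w3.png

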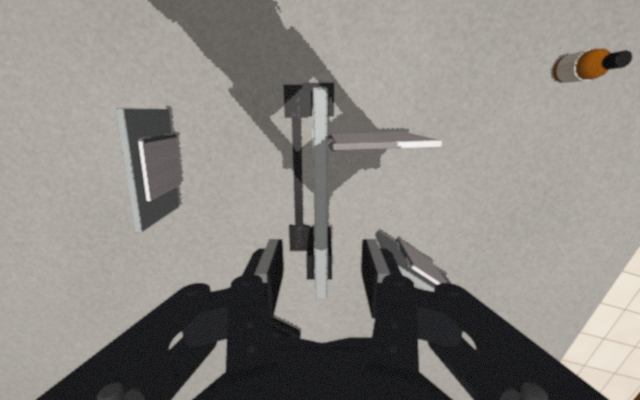

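The open fingers at (270,260) and (375,260) straddle the screen's top edge at (320,200), and the strut is at (390,140). Descending.

{"fn": "apply_moves", "kwargs": {
  "claw": [0,0,0,0,0],
  "travel": [
    [0.003,-0.0025,0.045],
    [0.003,-0.0025,0.09],
    [0.003,-0.0025,0.13],
    [0.003,-0.0025,0.155],
    [0.003,-0.0025,0.172]
  ],
  "turn": [
    [0,0,0],
    [0,0,0],
    [0,0,0],
    [0,0,0],
    [0,0,0]
  ]
}}

```text
t: 9.47
tcp_pos: [0.48, -0.173, 0.1049]
tool_rot: [0.597, 0.802, -0.0, -0.002]
force: [1.0, -0.6, -0.3]
finger_gap: 0.499
gripper_force: 0.0
```

{"fn": "apply_moves", "kwargs": {
  "claw": [0,0,0,0,0],
  "travel": [
    [0,0,0],
    [0,0,0],
    [0,0,0],
    [0,0,0],
    [0,0,0]
  ],
  "turn": [
    [0,0,0],
    [0,0,0],
    [0,0,0],
    [0,0,0],
    [0,0,0]
  ]
}}

```text
t: 9.88
tcp_pos: [0.4819, -0.174, 0.1085]
tool_rot: [0.597, 0.802, 0.0, 0.001]
force: [-0.4, 0.0, -0.3]
finger_gap: 0.498
gripper_force: 0.0
```

{"fn": "apply_moves", "kwargs": {
  "claw": [-0.5,-0.6,-0.7,-0.8,-0.9],
  "travel": [
    [0,0,0],
    [0,0,0],
    [0,0,0],
    [0,0,0],
    [0,0,0]
  ],
  "turn": [
    [0,0,0],
    [0,0,0],
    [0,0,0],
    [0,0,0],
    [0,0,0]
  ],
  "newtons": 70
}}

```text
t: 10.3
tcp_pos: [0.4806, -0.1738, 0.1079]
tool_rot: [0.597, 0.802, -0.001, -0.0]
force: [-2.3, -0.7, 5.3]
finger_gap: 0.133
gripper_force: 68.3
```

{"fn": "apply_moves", "kwargs": {
  "claw": [-1,-1,-1,-1],
  "travel": [
    [0,0,0],
    [0,0,0],
    [0,0,0],
    [0,0,0]
  ],
  "turn": [
    [0,0,0],
    [0,0,0],
    [0,0,0],
    [0,0,0]
  ]
}}

```text
t: 10.63
tcp_pos: [0.4806, -0.1738, 0.1079]
tool_rot: [0.597, 0.802, -0.001, -0.0]
force: [-1.5, -0.6, 5.3]
finger_gap: 0.134
gripper_force: 68.3
```

{"fn": "apply_moves", "kwargs": {
  "claw": [-1,-1,-1,-1,-1],
  "travel": [
    [0,0,-0.008],
    [0,0,-0.02],
    [0,0,-0.035],
    [0,0,-0.05],
    [0,0,-0.065]
  ],
  "turn": [
    [0,0,0],
    [0,0,0],
    [0,0,0],
    [0,0,0],
    [0,0,0]
  ]
}}

```text
t: 11.05
tcp_pos: [0.4809, -0.1735, 0.1595]
tool_rot: [0.597, 0.802, -0.0, -0.0]
force: [-0.0, -1.4, -7.7]
finger_gap: 0.129
gripper_force: 68.6
```

{"fn": "apply_moves", "kwargs": {
  "claw": [-1,-1,-1,-1,-1],
  "travel": [
    [0,0,-0.017],
    [0,0,-0.034],
    [0,0,-0.05],
    [0,0,-0.065],
    [0,0,-0.075]
  ],
  "turn": [
    [0,0,0],
    [0,0,0],
    [0,0,0],
    [0,0,0],
    [0,0,0]
  ]
}}

```text
t: 11.47
tcp_pos: [0.4805, -0.1726, 0.2201]
tool_rot: [0.597, 0.802, 0.0, -0.001]
force: [0.4, -0.6, -8.3]
finger_gap: 0.132
gripper_force: 69.1
```

{"fn": "apply_moves", "kwargs": {
  "claw": [-1,-1,-1,-1,-1],
  "travel": [
    [0,0,-0.01],
    [0,0,-0.02],
    [0,0,-0.02],
    [0,0,-0.02],
    [0,0,-0.02]
  ],
  "turn": [
    [0,0,0],
    [0,0,0],
    [0,0,0],
    [0,0,0],
    [0,0,0]
  ]
}}

```text
t: 11.88
tcp_pos: [0.4806, -0.1732, 0.2347]
tool_rot: [0.597, 0.802, -0.0, -0.001]
force: [-0.9, 0.1, -7.8]
finger_gap: 0.132
gripper_force: 69.0
```

Run:
```python
from h import *
s,W=snap('side'); save('s2.png',s['pixels'][100:330,200:520].repeat(2,0).repeat(2,1))
s,W=snap('wrist')
st()
u=W[(W[...,2]>.255)&(W[...,2]<.29)]; 
print(len(u),cv2.minAreaRect((u[:,:2]*1000).astype(np.float32)),np.percentile(u[:,2],[5,50,95]))
```

```text
{'t': 11.9833, 'tcp_pos': [0.4806, -0.1732, 0.2346], 'tool_rot': [0.5973, 0.802, -0.0001, -0.001], 'force': [0.1081, 0.3818, -7.0596], 'finger_gap': 0.1321, 'gripper_force': 68.9492, 'q': [-0.5649, 0.3711, 1.7102, 0.0, 1.0623, -0.8554]}
13240 ((462.106689453125, -152.28823852539062), (82.97566986083984, 111.67572784423828), 41.24586868286133) [0.26739743 0.27067099 0.28868391]
```

View pics/s2.png

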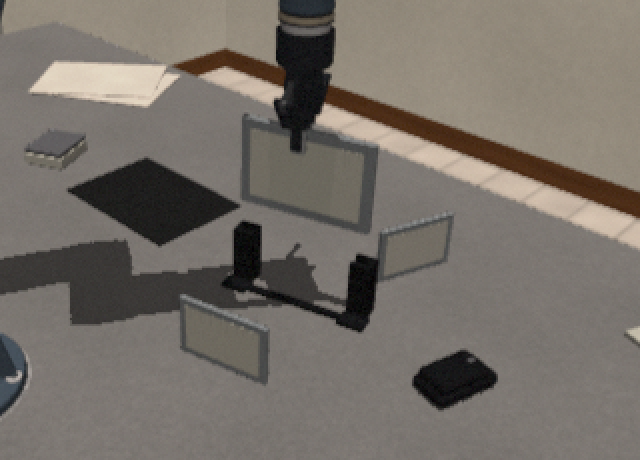

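The screen is up and clear of the rack, at (310,170) in the crop, with the empty rack at (300,280). Carrying it to the mat.

Run:
```python
from h import *
cmd(np.array([.450,.211]),.235,0.)
```

```text
{'t': 11.9833, 'tcp_pos': [0.4806, -0.1732, 0.2346], 'tool_rot': [0.5973, 0.802, -0.0001, -0.001], 'force': [0.1081, 0.3818, -7.0596], 'finger_gap': 0.1321, 'gripper_force': 68.9492, 'q': [-0.5649, 0.3711, 1.7102, 0.0, 1.0623, -0.8554]}
travel [0.4711 0.1009 0.    ] turn [-0.0005 -0.0004  0.0925]
```

{"fn": "apply_moves", "kwargs": {
  "claw": [-1,-1,-1,-1,-1],
  "travel": [
    [0.015,0.003,0],
    [0.045,0.01,0],
    [0.08,0.017,0],
    [0.115,0.025,0],
    [0.15,0.032,0]
  ],
  "turn": [
    [0,0,0],
    [0,0,0.01],
    [0,0,0.02],
    [0,0,0.03],
    [0,0,0.04]
  ]
}}

```text
t: 12.4
tcp_pos: [0.4705, -0.0494, 0.2349]
tool_rot: [0.647, 0.762, 0.0, -0.001]
force: [0.9, -0.1, -6.9]
finger_gap: 0.131
gripper_force: 68.9
```

Run:
```python
from h import *
cmd(np.array([.450,.211]),.235,0.)
```

```text
{'t': 12.4, 'tcp_pos': [0.4705, -0.0494, 0.2349], 'tool_rot': [0.6475, 0.7621, 0.0001, -0.0008], 'force': [0.8566, -0.103, -6.8675], 'finger_gap': 0.1314, 'gripper_force': 68.9349, 'q': [-0.3419, 0.3195, 1.797, 0.0008, 1.0264, -0.5046]}
travel [3.254e-01 2.730e-02 3.000e-04] turn [-0.0003 -0.0004  0.0517]
```

{"fn": "apply_moves", "kwargs": {
  "claw": [-1,-1,-1,-1,-1],
  "travel": [
    [0.035,0.003,0],
    [0.07,0.006,0],
    [0.105,0.009,0],
    [0.14,0.012,0],
    [0.175,0.015,0]
  ],
  "turn": [
    [0,0,0.01],
    [0,0,0.02],
    [0,0,0.03],
    [0,0,0.04],
    [0,0,0.05]
  ]
}}

```text
t: 12.82
tcp_pos: [0.4591, 0.0908, 0.2351]
tool_rot: [0.705, 0.709, -0.0, -0.001]
force: [0.6, 0.2, -7.1]
finger_gap: 0.131
gripper_force: 68.8
```

Run:
```python
from h import *
cmd(np.array([.450,.211]),.235,0.)
```

```text
{'t': 12.8167, 'tcp_pos': [0.4591, 0.0908, 0.2351], 'tool_rot': [0.705, 0.7093, -0.0002, -0.0006], 'force': [0.6253, 0.2373, -7.0694], 'finger_gap': 0.131, 'gripper_force': 68.8228, 'q': [-0.0446, 0.3122, 1.8085, 0.0006, 1.0219, -0.051]}
travel [ 0.1503 -0.0105  0.0002] turn [-0.0003 -0.0002  0.0019]
```

{"fn": "apply_moves", "kwargs": {
  "claw": [-1,-1,-1,-1,-1],
  "travel": [
    [0.035,-0.0025,0],
    [0.07,-0.005,0],
    [0.1,-0.007,0],
    [0.125,-0.009,0],
    [0.142,-0.0105,0]
  ],
  "turn": [
    [0,0,0],
    [0,0,0],
    [0,0,0],
    [0,0,0],
    [0,0,0]
  ]
}}

```text
t: 13.23
tcp_pos: [0.4495, 0.205, 0.235]
tool_rot: [0.704, 0.71, -0.0, -0.001]
force: [0.1, 0.3, -7.6]
finger_gap: 0.127
gripper_force: 68.8
```

{"fn": "apply_moves", "kwargs": {
  "claw": [-1,-1,-1,-1,-1],
  "travel": [
    [0,0,0.01],
    [0,0,0.03],
    [0,0,0.05],
    [0,0,0.065],
    [0,0,0.075]
  ],
  "turn": [
    [0,0,0],
    [0,0,0],
    [0,0,0],
    [0,0,0],
    [0,0,0]
  ]
}}

```text
t: 13.65
tcp_pos: [0.4494, 0.2021, 0.1735]
tool_rot: [0.704, 0.71, -0.002, -0.001]
force: [-1.0, -0.3, -6.9]
finger_gap: 0.133
gripper_force: 68.7
```

{"fn": "apply_moves", "kwargs": {
  "claw": [-1,-1,-1,-1,-1],
  "travel": [
    [0,0,0.01],
    [0,0,0.01],
    [0,0,0.01],
    [0,0,0.01],
    [0,0,0.01]
  ],
  "turn": [
    [0,0,0],
    [0,0,0],
    [0,0,0],
    [0,0,0],
    [0,0,0]
  ]
}}

```text
t: 14.07
tcp_pos: [0.4516, 0.2024, 0.168]
tool_rot: [0.704, 0.71, 0.001, 0.001]
force: [0.6, 0.5, -7.6]
finger_gap: 0.137
gripper_force: 68.9
```

Run:
```python
from h import *
s,W=snap('top'); save('t3.png',np.hstack([s['pixels'][130:270,180:320].repeat(2,0).repeat(2,1)])); 
R=W[140:260,190:310].reshape(-1,3)
t=R[(R[:,2]>.02)&(R[:,2]<.21)]; print(len(t),np.percentile(t,[1,99],axis=0))
s,W=snap('side'); save('s3.png',np.vstack([s['pixels'][100:260,180:400].repeat(3,0).repeat(3,1)]))
cmd(np.array([.450,.211]),.11,0.)
```

```text
449 [[0.43929861 0.09395439 0.07738676]
 [0.56189502 0.24945966 0.20453346]]
{'t': 14.1667, 'tcp_pos': [0.4514, 0.2024, 0.168], 'tool_rot': [0.7044, 0.7098, 0.0007, 0.0004], 'force': [-0.6118, -0.1396, -7.4391], 'finger_gap': 0.1291, 'gripper_force': 68.8548, 'q': [0.1953, 0.4487, 1.8208, 0.0, 0.8705, 0.1876]}
travel [ 0.0107 -0.0017  0.0725] turn [ 0.0005 -0.0001  0.0024]
```

View pics/s3.png

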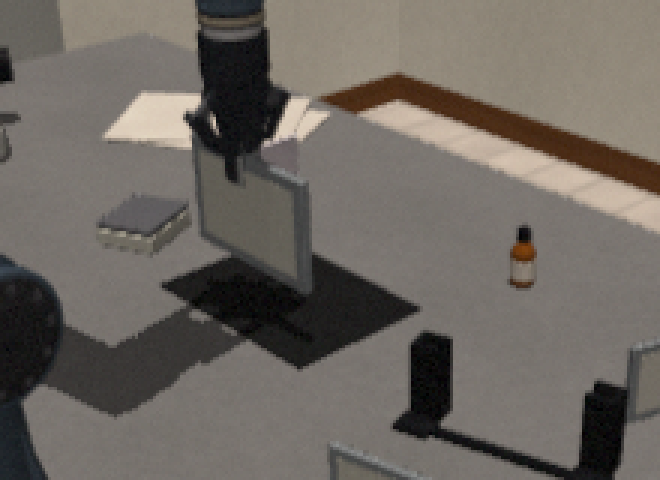

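The screen hangs level over the mat (centre of the crop, (250,230)), with everything else undisturbed. It needs shifting 9 mm in +y, then lowering.

{"fn": "apply_moves", "kwargs": {
  "claw": [-1,-1,-1,-1,-1],
  "travel": [
    [0.005,0,0.01],
    [0.009,-0.002,0.025],
    [0.009,-0.002,0.04],
    [0.009,-0.002,0.052],
    [0.009,-0.002,0.062]
  ],
  "turn": [
    [0,0,0.002],
    [0,0,0.002],
    [0,0,0.002],
    [0,0,0.002],
    [0,0,0.002]
  ]
}}

```text
t: 14.58
tcp_pos: [0.449, 0.2097, 0.1167]
tool_rot: [0.707, 0.708, -0.0, -0.0]
force: [-0.9, -0.2, -7.4]
finger_gap: 0.13
gripper_force: 68.8
```

{"fn": "apply_moves", "kwargs": {
  "claw": [-1,-1,-1,-1,-1],
  "travel": [
    [0,0,0],
    [0,0,0],
    [0,0,0],
    [0,0,0],
    [0,0,0]
  ],
  "turn": [
    [0,0,0],
    [0,0,0],
    [0,0,0],
    [0,0,0],
    [0,0,0]
  ]
}}

```text
t: 15.0
tcp_pos: [0.4497, 0.2096, 0.1183]
tool_rot: [0.707, 0.708, 0.001, 0.0]
force: [1.1, -0.1, -7.1]
finger_gap: 0.127
gripper_force: 68.9
```

Run:
```python
from h import *
cmd(np.array([.450,.211]),.104,0.)
```

```text
{'t': 15.0, 'tcp_pos': [0.4497, 0.2096, 0.1183], 'tool_rot': [0.7066, 0.7076, 0.0006, 0.0004], 'force': [1.1324, -0.1272, -7.1313], 'finger_gap': 0.1265, 'gripper_force': 68.8514, 'q': [0.2106, 0.5361, 1.8574, -0.0, 0.7467, 0.2092]}
travel [0.0017 0.0003 0.0178] turn [ 0.0004 -0.0001  0.0005]
```

{"fn": "apply_moves", "kwargs": {
  "claw": [-1,-1,-1,-1,-1],
  "travel": [
    [0,0,0.005],
    [0,0,0.01],
    [0,0,0.014],
    [0,0,0.014],
    [0,0,0.014]
  ],
  "turn": [
    [0,0,0],
    [0,0,0],
    [0,0,0],
    [0,0,0],
    [0,0,0]
  ]
}}

```text
t: 15.42
tcp_pos: [0.4489, 0.2095, 0.1061]
tool_rot: [0.707, 0.708, -0.0, -0.0]
force: [-0.5, -0.0, -8.2]
finger_gap: 0.13
gripper_force: 68.7
```

{"fn": "apply_moves", "kwargs": {
  "claw": [-1,-1,-1],
  "travel": [
    [0,0,0.0015],
    [0,0,0.0025],
    [0,0,0.0025]
  ],
  "turn": [
    [0,0,0],
    [0,0,0],
    [0,0,0]
  ]
}}

```text
t: 15.67
tcp_pos: [0.4492, 0.2096, 0.1044]
tool_rot: [0.707, 0.708, -0.0, -0.0]
force: [0.4, -1.2, -7.4]
finger_gap: 0.127
gripper_force: 68.8
```

{"fn": "apply_moves", "kwargs": {
  "claw": [-1,-1,-1],
  "travel": [
    [0,0,0.001],
    [0,0,0.0015],
    [0,0,0.0015]
  ],
  "turn": [
    [0,0,0],
    [0,0,0],
    [0,0,0]
  ]
}}

```text
t: 15.92
tcp_pos: [0.4494, 0.2097, 0.1039]
tool_rot: [0.707, 0.708, 0.0, 0.0]
force: [-1.3, 1.1, 0.6]
finger_gap: 0.128
gripper_force: 70.1
```

{"fn": "apply_moves", "kwargs": {
  "claw": [-1,-1,-0.7,-0.65,-0.6],
  "travel": [
    [0,0,0.0005],
    [0,0,0.0005],
    [0,0,0.0005],
    [0,0,0.0005],
    [0,0,0.0005]
  ],
  "turn": [
    [0,0,0],
    [0,0,0],
    [0,0,0],
    [0,0,0],
    [0,0,0]
  ]
}}

```text
t: 16.33
tcp_pos: [0.4502, 0.2097, 0.1033]
tool_rot: [0.707, 0.708, 0.001, 0.001]
force: [-0.5, 1.4, 0.3]
finger_gap: 0.198
gripper_force: 0.0
```

{"fn": "apply_moves", "kwargs": {
  "claw": [-0.4,-0.2,0,0,0],
  "travel": [
    [0,0,0],
    [0,0,0],
    [0,0,0],
    [0,0,0],
    [0,0,0]
  ],
  "turn": [
    [0,0,0],
    [0,0,0],
    [0,0,0],
    [0,0,0],
    [0,0,0]
  ]
}}

```text
t: 16.75
tcp_pos: [0.4492, 0.2096, 0.1029]
tool_rot: [0.707, 0.708, 0.0, -0.0]
force: [-0.7, 0.2, -0.1]
finger_gap: 0.496
gripper_force: 0.0
```

{"fn": "apply_moves", "kwargs": {
  "claw": [0,0,0,0,0],
  "travel": [
    [0,0,-0.02],
    [0,0,-0.05],
    [0,0,-0.09],
    [0,0,-0.13],
    [0,0,-0.17]
  ],
  "turn": [
    [0,0,0],
    [0,0,0],
    [0,0,0],
    [0,0,0],
    [0,0,0]
  ]
}}

```text
t: 17.17
tcp_pos: [0.4487, 0.2094, 0.2401]
tool_rot: [0.707, 0.708, -0.0, -0.0]
force: [1.0, 0.7, -0.0]
finger_gap: 0.5
gripper_force: 0.0
```

{"fn": "apply_moves", "kwargs": {
  "claw": [0,0,0,0,0],
  "travel": [
    [-0.04,0,-0.02],
    [-0.09,0,-0.02],
    [-0.14,0,-0.02],
    [-0.19,0,-0.02],
    [-0.24,0,-0.02]
  ],
  "turn": [
    [0,0,0],
    [0,0,0],
    [0,0,0],
    [0,0,0],
    [0,0,0]
  ]
}}

```text
t: 17.58
tcp_pos: [0.4491, 0.0161, 0.2552]
tool_rot: [0.706, 0.708, 0.0, 0.0]
force: [1.2, 0.4, 1.2]
finger_gap: 0.497
gripper_force: 0.0
```

{"fn": "apply_moves", "kwargs": {
  "claw": [0,0,0,0,0],
  "travel": [
    [-0.05,0,0],
    [-0.1,0,0],
    [-0.1,0,0],
    [-0.1,0,0],
    [-0.1,0,0]
  ],
  "turn": [
    [0,0,0],
    [0,0,0],
    [0,0,0],
    [0,0,0],
    [0,0,0]
  ]
}}

```text
t: 18.0
tcp_pos: [0.4491, -0.0622, 0.2547]
tool_rot: [0.707, 0.707, 0.0, -0.001]
force: [-0.4, 0.2, -0.5]
finger_gap: 0.495
gripper_force: 0.0
```

Run:
```python
from h import *
s,W=snap('top'); save('t4.png',s['pixels'][140:260,180:320].repeat(4,0).repeat(4,1))
R=W[140:260,190:310].reshape(-1,3)
for a,b,n in ((.128,.15,'top'),(.105,.127,'strut')):
    t=R[(R[:,2]>a)&(R[:,2]<b)]; t=t[(t[:,0]>.465)] if n=='strut' else t
    print(n,len(t),cv2.minAreaRect((t[:,:2]*1000).astype(np.float32)),np.percentile(t,[1,50,99],axis=0).round(4).tolist())
st()
```

```text
top 403 ((449.752685546875, 200.31271362304688), (10.072968482971191, 197.73568725585938), 0.12546540796756744) [[0.4446, 0.1039, 0.1335], [0.4497, 0.1996, 0.1372], [0.4549, 0.2975, 0.1408]]
strut 122 ((512.6231689453125, 251.6627655029297), (94.83868408203125, 5.787169456481934), 1.9933644533157349) [[0.4653, 0.2476, 0.1053], [0.5112, 0.2511, 0.1162], [0.5594, 0.2551, 0.1212]]
{'t': 18.05, 'tcp_pos': [0.4491, -0.0615, 0.2547], 'tool_rot': [0.7064, 0.7078, -0.0, -0.0006], 'force': [-0.1823, 0.5887, -0.827], 'finger_gap': 0.4969, 'gripper_force': 0.0, 'q': [-0.3837, 0.2638, 1.8159, 0.0005, 1.0631, -0.386]}
```

View pics/t4.png

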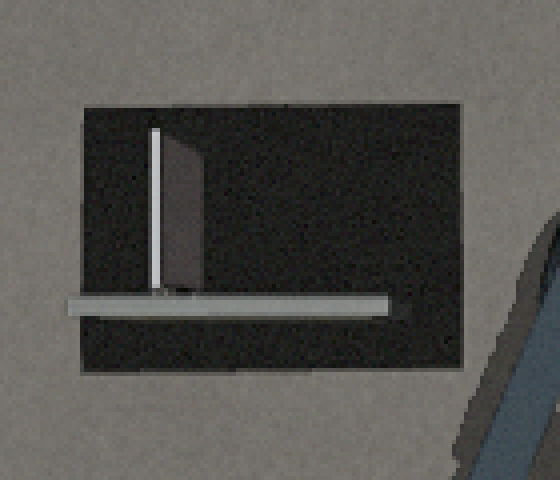

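The screen stands on the mat at x 0.450 m, y 0.100–0.300 m; the overhang at (70,305) is parallax of the tall top edge. The strut is still out at (155,210), and the arm is clear. Handing in.

```bash
python3 -c "
from station import manip
print(manip.sign_off())"
```

```text
the job is handed in; nothing more can be done
None
```

I handed the job in at about 18 s of the 72 s; the hand-in gave no verdict. By my measurements, the strut was leaned on at its stop at about 11 N for over a second, and the screen now stands on the mat with the strut fully out and its whole foot inside the outline. I never touched the bottle, mouse or slide box.

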